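Weigh the pot on the hand scale

ROBOT

A 6-joint arm with a two-finger parallel gripper is mounted at the origin on the work surface. World frame = base frame: x ahead of the robot, y to its left, z up, the work surface at z = 0. Lengths are in m, angles in rad, forces in N, time in s.
With the tool pointing down it reaches from about 0.4 to 0.825 m from the base axis. Payload 7 kg.
Tool frame: the origin (TCP) lies midway between the tips of the shut fingers; the grasp point (between the pads) lies 19 mm behind it; z points along the fingers, y is the line along which they close (so a half turn about z gives the same grasp; the last joint's range is limited). The gripper opens to 88 mm and grips with 3 to 60 N. Pads are 19 mm wide; open, the fingers measure 130 mm over their backs; the gripper's body (78 mm by 193 mm) begins 47 mm behind the grasp point.
Start: joints at [1.548, 0.359, 0.012, 0, -1.224, -0.288], TCP at [0.206, 0.643, 0.202] pointing down, gripper open.
Joint ranges: [-3.07, 3.07], [-1.43, 2.12], [-1.02, 1.25], [-3.03, 1.67], [-3.05, -0], [-3.03, 3.03]. Speed limits (rad/s): [2.39, 2.39, 3.01, 3.14, 3.14, 3.14].

INTERFACE

Orientations are given as [roll, pitch, yaw] about the fixed x, y, z axes, in that order (R = Rz(yaw) Ry(pitch) Rx(roll)).
In Python, from station import get_state, grab_frame, calibration, job_done, boxes_of, regions_of, spot_point gives the robot as it stands. The module is installed in compiled form; this text tells all that it offers.
- The arm moves only by the tool arm_command, never from a script. Its argument "commands" is a list of rows, each an object of numbers: "tx", "ty", "tz": the shift along the tool's x, y, z each as a share of 25 cm, from -1 to 1; "twist": the turn about the tool's z as a share of 180 degrees, from -1 to 1. A call has exactly 8 rows; each row is the pose to reach, as a shift and turn from the pose commanded when the call began, along the tool's axes at that moment, turning the shorter way round; what a row does not reach only later rows make up. A row lasts 1/12 s, in which the tool goes at most 41.7 mm and 7.16 degrees, less where a joint would pass 70% of its speed; a pose out of reach is approached as far as the arm can. A call with a number of a shift or a turn outside -1 to 1 is refused whole. A call with a gripper value outside its range is refused whole. "claw" is the opening, from 0 (shut) to 1 (fully open), set as the call begins (left out, the last holds). The fingers move at their own pace and stop on an object; "grip_force" is the grip in N (left out, the last holds). Time passes only in rows, so rows that repeat a pose let the fingers close, or fill a call up. It gives the time, the measured TCP pose, the force, the opening and the grip force at its end, in the units of the state.
- get_state(): the state, without advancing time (a new reading comes with each control period).
- grab_frame(name): name is "scene" or "top" or "wrist"; returns the picture (420x560x3 uint8, red, green, blue); there is no depth.
- calibration(name): a dict with "camera_matrix" (3x3 intrinsics, pixels), "extrinsics" (4x4, takes a point from camera to world coordinates). Camera axes: x right, y down, z forward; pixel columns grow to the right and rows downward; lengths in m; the calibration is good to about 2 mm. A picture is of the moment at which its call begins: read the wrist's pose just before it. calibration takes no time and is no camera call; for the wrist camera it gives the pose at the moment of the call.
- job_done(): hands the job in; it is judged then, once.
Trained networks look in the newest picture that a camera, given by its name, has taken for a name from the list of things; names that differ only in an ending like _2 or _b are one class to them, and where a whole thing is asked for, a point or a joint stands for the part that bears it (a point fixed in the world has none). Each returns a list of dicts, best first, with "score" (0 to 1); they miss things now and then, are a little off and sometimes report something else, mostly with a low value. They report only what shows in the picture. A call takes as long as a camera call. They do not tell look-alikes from the thing itself.
- boxes_of(query, camera): "rect" ([left, top, right, bottom] in pixels, round what is visible of it).
- regions_of(query, camera): "region" (420x560 bool, what is visible of it) and "rect" ([left, top, right, bottom] in pixels, round what is visible of it).
- spot_point(query, camera): "uv" ([column, row] in pixels: a listed point, or the origin of a listed thing).
The state is a dict: "t": time; "q": joint angles; "qd": joint speeds; "joint_efforts": joint torques, N m; "eef_pos": TCP position; "ee_rot": TCP orientation; "force": force on the tool from outside, world axes, zero at the start; "moment": the same for the moment, N m; "width": finger opening in m; "gripper_force": force on a finger pad.
Only numpy, scipy, OpenCV 4.12 (cv2) and the standard library are available. Lean on these libraries where they do the work, as an engineer would, in place of code of your own. Each camera call takes 0.05 s, during which the arm holds its last target. There are 200 camera calls.

TASK

Weigh the black pot: take the hand scale off its bracket, catch the pot's arched handle with the scale's hook and lift until the pot hangs clear of the counter on the spring. Then set the scale back in its bracket with the pot still hanging from it, upright, clear and still, and let go. Do not touch the pot itself with the gripper or tip it over, and leave the other things where they are.

Things in the scene. Friction and masses are not known exactly. Their poses are not given: they have to be found in the camera images.
- scale: hand scale: grey grip housing 28 mm thick (its x), 90 mm long (its y), 52 mm high, with a sprung steel hook below. Origin: centre of the housing's underside; z up. Grip it across its thickness, from above. It starts sitting in the bracket within 10 mm of its middle, its axes along the bracket's, so the hook's mouth faces the bracket's post (away from the robot). 0.26 kg with hook.
- hook (a joint): stretch of the scale's spring, m: 0 = hook fully up, grows as the hook is pulled down, stop at 0.045. 220 N/m, lightly damped: the pot (about 0.35 to 0.6 kg) stretches it about 17 to 29 mm, the bare hook 2 mm.
- hook_bend (a point): lowest part (centre line of the 8 mm bar) of the J-shaped hook, 70 mm under the housing's underside when unstretched, below its centre. The hook lies in the scale's x-z plane: shank 20 mm off the axis at -x, mouth open towards +x; the point ends 27 mm out at +x, 24 mm higher than this point, and above it the mouth is open up to the housing.
- bracket: steel bracket fixed to the counter; origin on the counter right under the seat, z up. Two level prongs along its x, 14 mm wide, centres at y = +-24 mm (34 mm slot between), top at z = 235 mm, run from their free front end at x = -38 mm, where the slot is open to let the hook's rod in, to a 22 mm post at x = +125 mm (foot 70 mm across).
- seat (a point): middle of the bracket's seat: level with the prongs' top, axes as the bracket's. The scale's housing sits across both prongs between 8 mm high lips at x = -35 mm (front ends) and x = +35 mm, 64 mm free between them: lift it over the front lips to take it out or put it in.
- pot: small open black pot, 116 mm across and 55 mm high, with a stiff fixed arched steel handle of 8 mm round bar across it in the pot's y-z plane (120 mm wide at the foot, highest over the centre). Origin: centre of its underside, z up; it starts standing on the counter, which is at z = 0.
- handle_top (a point): top of the pot's arched handle (centre line of the bar), 125 mm above the pot's underside, over its centre; the bar runs along the pot's y here
- glass_lid: glass pot lid lying upside down on its black knob, 140 mm across, 32 mm high; origin under its centre. Bystander.
- wooden_spoon: wooden spoon lying flat, 200 mm long; origin near its middle. Bystander.
- measuring_spoon: red plastic measuring spoon lying flat, 120 mm long; origin at the joint of bowl and handle. Bystander.
- oil_bottle: green glass oil bottle, 64 mm across, 190 mm high; origin under its centre. Bystander.
- salt_jar: glass jar with steel cap, 70 mm across, 90 mm high; origin under its centre. Bystander.
- mug: white mug, 80 mm across, 90 mm high; origin under its centre. Bystander.
Mind the look-alikes: they are no part of the job. What is shaped like the scale but pink or purple is not meant.

How it is judged:
On the way:
1. away from the bracket, the pot hangs clear of the counter on the scale's hook, the spring stretched (height (world z) of pot above 0.01 m and value of joint hook above 0.01 m and contact force between scale and pot above 2 N and horizontal distance between scale and seat above 0.07 m), for 0.3 s.
At the end, for the whole second after the job is handed in: Scale in the bracket's seat (within 30 mm of its middle along and across, 8 mm in height, tilt under 0.15 rad); pot on its hook, underside over 10 mm above the counter, spring stretched over 10 mm, tilt under 0.35 rad, slower than 0.06 m/s (z of scale in the frame of seat between -0.008 and 0.008 m and x of scale in the frame of seat between -0.03 and 0.03 m and y of scale in the frame of seat between -0.03 and 0.03 m and angle between scale's own z axis and vertical below 0.15 rad and value of joint hook above 0.01 m and height (world z) of pot above 0.01 m and contact force between scale and pot above 2 N and angle between pot's own z axis and vertical below 0.35 rad and linear speed of pot below 0.06 m/s); the robot touches nothing.
It fails at once if the gripper or arm touches the pot (contact force between any of the fingers, the arm and pot above 1 N).
It fails at once if the pot is tipped more than 0.7 rad (angle between pot's own z axis and vertical above 0.7 rad).
It fails at once if a bystander is moved more than 40 mm (distance of any of glass_lid, wooden_spoon, measuring_spoon, oil_bottle, salt_jar, mug from where it was at the start of the episode above 0.04 m).
It also fails if it takes over 69 s, if anything falls off the work surface, if the arm or the gripper's body presses on something with over 40 N, if the wrist force passes 120 N, or if a joint passes its speed limit or range.

## Working session

There is one attempt and no reset: what is moved stays moved. The work goes in short steps, Python scripts to look and compute and a tool call to move; the robot and the scene stay as the last step left them, time stands still between calls to the robot, and variables do not carry over. Pictures are saved under pics/ and viewed, at most 10 in all, crops included, and the job is handed in when it is done.

Besides the shell and the picture viewer there is one more tool, called after ">>>" by a JSON object that holds its "fn" and its "kwargs". arm_command: Moves the arm, as the interface text tells. Shift numbers are shares of 25 cm and turn numbers shares of 180 degrees, none past 1 either way. Its arguments: {"type":"object","properties":{"commands":{"type":"array"},"claw":{"type":"number"},"grip_force":{"type":"number"}},"required":["commands"]}

```bash
mkdir -p pics; cat > h.py <<'E'
import numpy as np, cv2
from station import *
def ray(cam,uv):
    c=calibration(cam);K=np.array(c["camera_matrix"]);T=np.array(c["extrinsics"])
    d=T[:3,:3]@np.linalg.solve(K,[uv[0],uv[1],1.]);return T[:3,3],d
def atz(cam,uv,z):
    o,d=ray(cam,uv);return o+d*(z-o[2])/d[2]
def tri(u1,u2,c1="scene",c2="top"):
    o1,d1=ray(c1,u1);o2,d2=ray(c2,u2);d1=d1/np.linalg.norm(d1);d2=d2/np.linalg.norm(d2)
    s=np.linalg.lstsq(np.c_[d1,-d2],o2-o1,rcond=None)[0];a=o1+s[0]*d1;b=o2+s[1]*d2
    return (a+b)/2,np.linalg.norm(a-b)
def proj(cam,P):
    c=calibration(cam);T=np.linalg.inv(np.array(c["extrinsics"]));p=np.array(c["camera_matrix"])@(T[:3,:3]@np.array(P)+T[:3,3]);return p[:2]/p[2]
def save(cam,n):
    f=grab_frame(cam);cv2.imwrite(f"pics/{n}.png",f[:,:,::-1]);return f
E
python3 - <<'E'
from h import *
np.set_printoptions(precision=4,suppress=True)
a=save("scene","s0");b=save("top","t0")
for q in ["scale","hook_bend","seat","bracket","pot","handle_top","oil_bottle","mug","salt_jar","glass_lid"]:
    for c in ["scene","top"]:
        print(q,c,[(round(r["score"],2),np.round(r["uv"],1)) for r in spot_point(q,c)[:3]])
print(get_state())
E
```

```text
scale scene [(0.81, array([444.5, 266.7])), (0.76, array([369.2, 191. ])), (0.63, array([388.4, 179.9]))]
scale top [(0.87, array([191.8, 174.8])), (0.79, array([145. , 149.4])), (0.64, array([135.6, 265.7]))]
hook_bend scene [(0.65, array([472.8, 258.8])), (0.37, array([364.2, 215. ]))]
hook_bend top [(0.62, array([113.1, 144.8])), (0.54, array([199.4, 173.6])), (0.42, array([150.7, 245.2]))]
seat scene [(0.58, array([372.3, 187.4]))]
seat top [(0.57, array([191.9, 176.4]))]
bracket scene []
bracket top []
pot scene []
pot top [(0.7, array([377.1, 185.4]))]
handle_top scene [(0.68, array([154.5, 259.1])), (0.52, array([370.5, 187.7]))]
handle_top top [(0.87, array([390.2, 180.3]))]
oil_bottle scene [(0.65, array([423. , 228.2]))]
oil_bottle top [(0.79, array([130.3, 201.8]))]
mug scene [(0.66, array([296.8, 301.3])), (0.34, array([374.4, 189.9]))]
mug top []
salt_jar scene [(0.57, array([103.6, 296.4]))]
salt_jar top [(0.65, array([272.9, 149.8])), (0.56, array([433.2, 196.7]))]
glass_lid scene [(0.6, array([261.6, 227.2]))]
glass_lid top [(0.98, array([285.5, 248.1])), (0.41, array([375.7, 187.6]))]
{'t': 1.1, 'q': array([ 1.5481,  0.3586,  0.0119,  0.    , -1.2241, -0.2881]), 'qd': array([-0.0008,  0.0002, -0.0006, -0.0003, -0.0018,  0.0003]), 'joint_efforts': array([ -0.0023, -58.2388,  29.3293,   7.0024,   0.0122,  -0.    ]), 'eef_pos': array([0.2064, 0.6426, 0.2021]), 'ee_rot': array([ 3.1416, -0.    , -0.3107]), 'force': array([-0.2922, -0.5107, -0.1486]), 'moment': array([-0.0155,  0.0017,  0.0261]), 'gripper_force': 0.0, 'width': 0.08772037562318077}
```

View pics/s0.png

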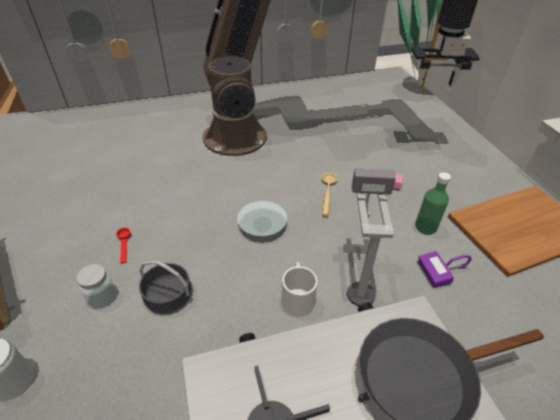

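View pics/t0.png

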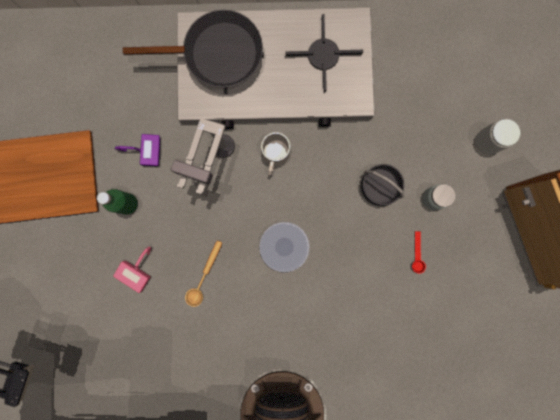

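```bash
python3 - <<'E'
from h import *
np.set_printoptions(precision=4,suppress=True)
print("seat",tri([372.3,187.4],[191.9,176.4]),"scale",tri([369.2,191],[191.8,174.8]))
print(atz("top",[191.9,176.4],.235),atz("scene",[370,189],.235))
print("handle",tri([154.5,259.1],[390.2,180.3]),atz("top",[390.2,180.3],.125),atz("scene",[154.5,259.1],.125))
print("pot",atz("top",[377.1,185.4],0))
print("bottle",tri([423,228.2],[130.3,201.8]))
for c in ["top","scene"]: print(c,np.array(calibration(c)["extrinsics"]))
E
```

```text
seat (array([0.6405, 0.2025, 0.2385]), np.float64(0.00015057434300602305)) scale (array([0.6436, 0.1997, 0.2315]), np.float64(0.00943615124303513))
[0.6411 0.2033 0.235 ] [0.6407 0.1972 0.235 ]
handle (array([ 0.6326, -0.2994,  0.1382]), np.float64(0.006325345330473368)) [ 0.6345 -0.2992  0.125 ] [ 0.6199 -0.3043  0.125 ]
pot [ 0.6363 -0.2895  0.    ]
bottle (array([0.6032, 0.4256, 0.0045]), np.float64(0.005004484128200917))
top [[-0.0216 -0.9965  0.0802  0.479 ]
 [-0.9997  0.0224  0.0093 -0.0154]
 [-0.011  -0.08   -0.9967  1.3535]
 [ 0.      0.      0.      1.    ]]
scene [[ 0.2818  0.6595 -0.6968  1.2624]
 [ 0.9594 -0.1834  0.2144 -0.2074]
 [ 0.0136 -0.7289 -0.6844  0.8408]
 [ 0.      0.      0.      1.    ]]
```

```bash
python3 - <<'E'
from h import *
np.set_printoptions(precision=4,suppress=True)
a=cv2.imread("pics/t0.png");s=cv2.imread("pics/s0.png")
c=lambda im,x,y,w,h:cv2.resize(im[y:y+h,x:x+w],(400,300),interpolation=cv2.INTER_CUBIC)
m=np.vstack([np.hstack([c(a,145,110,100,75+0),c(a,340,150,80,60)]),np.hstack([c(s,320,160,120,90),c(s,115,240,100,75)])])
cv2.imwrite("pics/z0.png",m)
g=grab_frame("top")
for r in regions_of("scale","top"):
    p=np.argwhere(r["region"])[:,::-1].astype(np.float32);q=cv2.boxPoints(cv2.minAreaRect(p))
    print(round(r["score"],2),q.round(1).tolist(),[atz("top",u,.287)[:2].round(4) for u in q])
E
```

```text
0.86 [[112.0, 275.3999938964844], [135.39999389648438, 239.1999969482422], [163.3000030517578, 257.29998779296875], [139.89999389648438, 293.5]] [array([0.4114, 0.3762]), array([0.4921, 0.3232]), array([0.4498, 0.2594]), array([0.3697, 0.3127])]
0.79 [[114.5999984741211, 162.8000030517578], [117.4000015258789, 131.39999389648438], [160.5, 135.3000030517578], [157.6999969482422, 166.6999969482422]] [array([0.6694, 0.372 ]), array([0.743 , 0.3658]), array([0.7313, 0.2654]), array([0.6579, 0.2721])]
0.62 [[168.5, 178.89999389648438], [173.1999969482422, 160.10000610351562], [213.0, 170.0], [208.3000030517578, 188.8000030517578]] [array([0.629 , 0.2471]), array([0.6726, 0.236 ]), array([0.6473, 0.1443]), array([0.6039, 0.1556])]
```

View pics/z0.png

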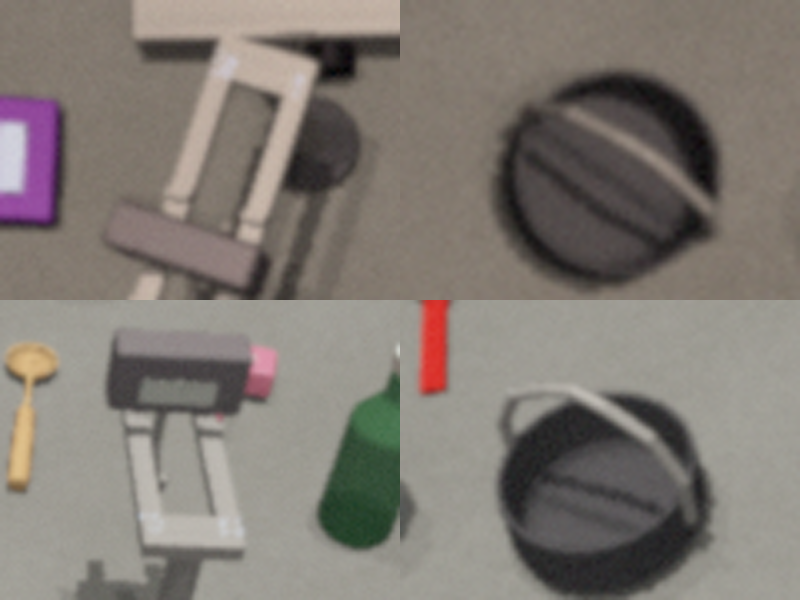

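```bash
python3 - <<'E'
from h import *
np.set_printoptions(precision=4,suppress=True)
T=lambda x,y,z,f=4,o=(145,110):atz("top",(o[0]+x/f,o[1]+y/f),z)
for n,A in {"L":((226,60),(178,195)),"R":((300,80),(252,225))}.items():
    p,q=[T(*u,.235) for u in A];d=p-q;print(n,p,q,np.degrees(np.arctan2(d[1],d[0])))
h=[T(*u,.287) for u in ((122,202),(266,248),(248,285),(106,238))]
h=np.array(h);print(h.mean(0),[np.degrees(np.arctan2(*(h[j]-h[i])[[1,0]])) for i,j in ((1,0),(2,3))],np.linalg.norm(h-np.roll(h,1,0),axis=1))
print("foot",T(320-5,145,0))
P=lambda x,y,z:T(x-400,y,z,5,(340,150))
a,b=P(527,105,.055),P(711,225,.055);d=a-b;print("feet top",a,b,(a+b)/2,np.linalg.norm(d),np.degrees(np.arctan2(d[1],d[0])))
print("rim",P(615,178,.055),P(607,178,.03))
S=lambda x,y,z:atz("scene",(115+(x-400)/4,240+(y-300)/4),z)
a,b=S(508,438,.055),S(692,520,.055);d=a-b;print("feet sc",a,b,(a+b)/2,np.linalg.norm(d),np.degrees(np.arctan2(d[1],d[0])))
# fit check: project model for hypotheses
for C,yaw in (((.632,-.292),60),):
    pass
E
```

```text
L [0.7667 0.179  0.235 ] [0.6843 0.2088 0.235 ] -19.8818866972255
R [0.7533 0.134  0.235 ] [0.6649 0.1641 0.235 ] -18.80025214855917
[0.6466 0.1943 0.287 ] [np.float64(70.90219049244203), np.float64(70.35014127234201)] [0.0228 0.0878 0.0237 0.0868]
foot [0.7622 0.155  0.    ]
feet top [ 0.6711 -0.2473  0.055 ] [ 0.6014 -0.3469  0.055 ] [ 0.6363 -0.2971  0.055 ] 0.12156351164966585 55.037102424193776
rim [ 0.6289 -0.2947  0.055 ] [ 0.6319 -0.2956  0.03  ]
feet sc [ 0.5973 -0.3454  0.055 ] [ 0.6854 -0.2475  0.055 ] [ 0.6413 -0.2964  0.055 ] 0.13179893661812028 -131.99382919652604
```

```bash
cat >> h.py <<'E'
def plan(x,y,z,yawdeg,pr=True):
    s=get_state();p=s["eef_pos"];r,_,w=s["ee_rot"]
    d=np.array([x,y,z])-p;c,n=np.cos(w),np.sin(w)
    dy=(yawdeg-np.degrees(w)+180)%360-180
    o=np.array([(c*d[0]+n*d[1])/.25,(n*d[0]-c*d[1])/.25,-d[2]/.25,-dy/180])
    print("t",round(s["t"],2),"p",p.round(4),"rpy",np.degrees(s["ee_rot"]).round(2),"w",round(s["width"],4),"F",s["force"].round(1),"-> tx ty tz tw",o.round(4));return o
E
python3 -c "
from h import *
plan(.35,.50,.38,-55);plan(.6466,.1943,.38,-109.4)"
```

```text
t 1.2 p [0.2065 0.6426 0.2021] rpy [180.    -0.   -17.81] w 0.0874 F [ 0.3 -0.2  0.2] -> tx ty tz tw [ 0.7211  0.3676 -0.7118  0.2066]
t 1.2 p [0.2065 0.6426 0.2021] rpy [180.    -0.   -17.81] w 0.0874 F [ 0.3 -0.2  0.2] -> tx ty tz tw [ 2.2246  1.169  -0.7118  0.5089]
```

>>> {"fn": "arm_command", "kwargs": {"commands": [{"tx": 0,"ty": 0,"tz": -0.16,"twist": 0.03},{"tx": 0.1,"ty": 0.05,"tz": -0.3,"twist": 0.07},{"tx": 0.22,"ty": 0.11,"tz": -0.4,"twist": 0.1},{"tx": 0.35,"ty": 0.18,"tz": -0.5,"twist": 0.14},{"tx": 0.48,"ty": 0.25,"tz": -0.6,"twist": 0.18},{"tx": 0.62,"ty": 0.32,"tz": -0.68,"twist": 0.21},{"tx": 0.75,"ty": 0.39,"tz": -0.72,"twist": 0.25},{"tx": 0.88,"ty": 0.46,"tz": -0.72,"twist": 0.28}], "claw": 1}}

```text
t: 1.87
eef_pos: [0.3804, 0.4671, 0.3854]
ee_rot: [-3.138, 0.003, -1.196]
force: [0.6, 0.2, 0.2]
width: 0.0876
gripper_force: 0.0
```

```bash
python3 -c "
from h import *
plan(.6466,.1943,.38,-109.4)"
```

```text
t 1.87 p [0.3804 0.4671 0.3854] rpy [-1.7977e+02  1.7000e-01 -6.8530e+01] w 0.0876 F [0.6 0.2 0.2] -> tx ty tz tw [ 1.4051 -0.5916  0.0215  0.2271]
```

>>> {"fn": "arm_command", "kwargs": {"commands": [{"tx": 0.14,"ty": -0.06,"tz": 0,"twist": 0.03},{"tx": 0.28,"ty": -0.12,"tz": 0,"twist": 0.06},{"tx": 0.42,"ty": -0.18,"tz": 0,"twist": 0.1},{"tx": 0.56,"ty": -0.24,"tz": 0,"twist": 0.13},{"tx": 0.7,"ty": -0.3,"tz": 0,"twist": 0.16},{"tx": 0.84,"ty": -0.36,"tz": 0,"twist": 0.2},{"tx": 0.95,"ty": -0.4,"tz": 0,"twist": 0.227},{"tx": 1.0,"ty": -0.42,"tz": 0,"twist": 0.227}]}}

```text
t: 2.53
eef_pos: [0.5712, 0.2717, 0.3817]
ee_rot: [-3.141, -0.001, -1.911]
force: [-0.5, -0.3, -0.7]
width: 0.0876
gripper_force: 0.0
```

```bash
python3 -c "
from h import *
plan(.6466,.1943,.38,-109.4)"
```

```text
t 2.53 p [0.5712 0.2717 0.3817] rpy [-1.7999e+02 -4.0000e-02 -1.0950e+02] w 0.0876 F [-0.5 -0.3 -0.7] -> tx ty tz tw [ 0.191  -0.3876  0.0069 -0.0006]
```

>>> {"fn": "arm_command", "kwargs": {"commands": [{"tx": 0.06,"ty": -0.13,"tz": 0},{"tx": 0.13,"ty": -0.26,"tz": 0},{"tx": 0.19,"ty": -0.387,"tz": 0},{"tx": 0.19,"ty": -0.387,"tz": 0},{"tx": 0.19,"ty": -0.387,"tz": 0},{"tx": 0.19,"ty": -0.387,"tz": 0},{"tx": 0.19,"ty": -0.387,"tz": 0},{"tx": 0.19,"ty": -0.387,"tz": 0}]}}

```text
invalid input
```

```bash
python3 - <<'E'
from h import *
np.set_printoptions(precision=4,suppress=True)
plan(.6466,.1943,.245,-109.4)
save("wrist","w0")
for r in regions_of("scale","wrist")[:3]:
    p=np.argwhere(r["region"])[:,::-1].astype(np.float32);q=cv2.boxPoints(cv2.minAreaRect(p))
    print(round(r["score"],2),q.round(1).tolist(),np.array([atz("wrist",u,.287)[:2] for u in q]))
print([ (r["score"],r["uv"],atz("wrist",r["uv"],.235)) for q in ("scale","seat") for r in spot_point(q,"wrist")[:2]])
E
```

```text
t 2.53 p [0.5712 0.2717 0.3817] rpy [-179.99   -0.04 -109.5 ] w 0.0876 F [-0.5 -0.3 -0.7] -> tx ty tz tw [ 0.191  -0.3876  0.5469 -0.0006]
0.98 [[339.70001220703125, 214.6999969482422], [357.29998779296875, 168.10000610351562], [416.70001220703125, 190.5], [399.0, 237.1999969482422]] [[0.517  0.2997]
 [0.489  0.2611]
 [0.4408 0.3005]
 [0.4672 0.3419]]
0.93 [[158.39999389648438, 111.30000305175781], [218.8000030517578, 105.69999694824219], [227.8000030517578, 202.8000030517578], [167.39999389648438, 208.39999389648438]] [[0.6428 0.1545]
 [0.5903 0.1678]
 [0.6161 0.2525]
 [0.6738 0.2384]]
0.61 [[64.4000015258789, 45.900001525878906], [91.19999694824219, -3.799999952316284], [172.3000030517578, 39.900001525878906], [145.39999389648438, 89.5999984741211]] [[0.6943 0.0818]
 [0.6552 0.0577]
 [0.6071 0.1073]
 [0.6455 0.1346]]
[(0.72, [193.5, 156.9], array([0.6449, 0.2028, 0.235 ])), (0.68, [379.9, 204.9], array([0.4638, 0.3233, 0.235 ])), (0.73, [132.8, 50.5], array([0.6593, 0.0875, 0.235 ]))]
```

View pics/w0.png

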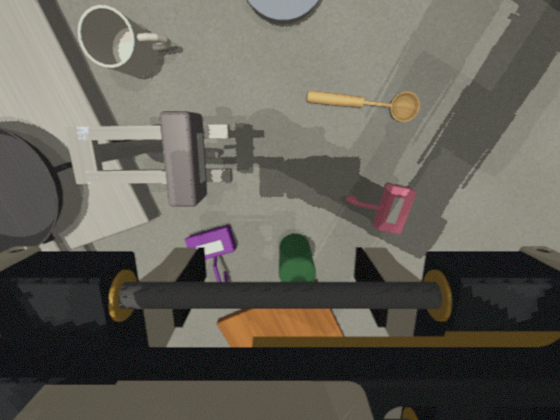

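>>> {"fn": "arm_command", "kwargs": {"commands": [{"tx": 0.06,"ty": -0.13,"tz": 0,"twist": 0},{"tx": 0.12,"ty": -0.26,"tz": 0,"twist": 0},{"tx": 0.18,"ty": -0.387,"tz": 0,"twist": 0},{"tx": 0.18,"ty": -0.387,"tz": 0.1,"twist": 0},{"tx": 0.18,"ty": -0.387,"tz": 0.2,"twist": 0},{"tx": 0.18,"ty": -0.387,"tz": 0.2,"twist": 0},{"tx": 0.18,"ty": -0.387,"tz": 0.2,"twist": 0},{"tx": 0.18,"ty": -0.387,"tz": 0.2,"twist": 0}]}}

```text
t: 3.4
eef_pos: [0.6461, 0.2014, 0.3338]
ee_rot: [-3.14, 0.001, -1.901]
force: [0.5, 0.1, 0.5]
width: 0.0873
gripper_force: 0.0
```

```bash
python3 - <<'E'
from h import *
np.set_printoptions(precision=4,suppress=True)
plan(.6466,.1943,.245,-109.4)
save("wrist","w1");save("scene","s1")
for r in regions_of("scale","wrist")[:3]:
    p=np.argwhere(r["region"])[:,::-1].astype(np.float32);q=cv2.boxPoints(cv2.minAreaRect(p))
    print(round(r["score"],2),q.round(1).tolist(),np.array([atz("wrist",u,.287)[:2] for u in q]))
E
```

```text
t 3.4 p [0.6461 0.2014 0.3338] rpy [-179.9     0.05 -108.95] w 0.0873 F [0.5 0.1 0.5] -> tx ty tz tw [ 0.0263 -0.0112  0.3553  0.0025]
0.94 [[247.5, 158.8000030517578], [294.3999938964844, 152.6999969482422], [308.79998779296875, 263.5], [262.0, 269.70001220703125]] [[0.6524 0.1448]
 [0.617  0.1521]
 [0.6343 0.2447]
 [0.6741 0.2372]]
0.63 [[224.8000030517578, 270.1000061035156], [258.0, 243.10000610351562], [300.8999938964844, 296.0], [267.6000061035156, 323.0]] [[0.7046 0.2271]
 [0.6689 0.213 ]
 [0.6504 0.2727]
 [0.6878 0.2896]]
0.58 [[401.5, 246.8000030517578], [404.20001220703125, 209.6999969482422], [477.70001220703125, 214.89999389648438], [475.1000061035156, 252.10000610351562]] [[0.5562 0.2551]
 [0.5473 0.2238]
 [0.4919 0.2475]
 [0.4987 0.2799]]
```

View pics/w1.png

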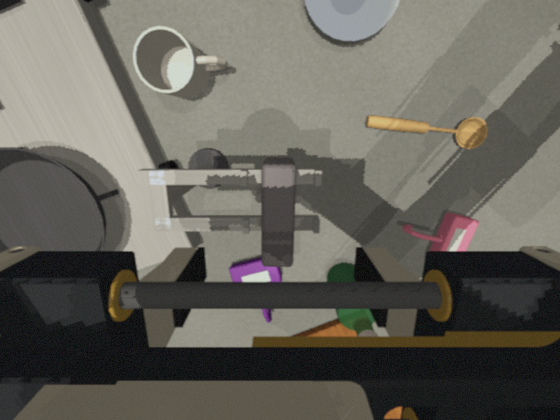

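>>> {"fn": "arm_command", "kwargs": {"commands": [{"tx": 0.025,"ty": -0.006,"tz": 0.08,"twist": 0.002},{"tx": 0.025,"ty": -0.006,"tz": 0.16,"twist": 0.002},{"tx": 0.025,"ty": -0.006,"tz": 0.24,"twist": 0.002},{"tx": 0.025,"ty": -0.006,"tz": 0.3,"twist": 0.002},{"tx": 0.025,"ty": -0.006,"tz": 0.35,"twist": 0.002},{"tx": 0.025,"ty": -0.006,"tz": 0.35,"twist": 0.002},{"tx": 0.025,"ty": -0.006,"tz": 0.35,"twist": 0.002},{"tx": 0.025,"ty": -0.006,"tz": 0.35,"twist": 0.002}]}}

```text
t: 4.22
eef_pos: [0.6461, 0.1944, 0.2462]
ee_rot: [-3.14, 0.001, -1.909]
force: [0.7, -0.2, 0.7]
width: 0.0877
gripper_force: 0.0
```

>>> {"fn": "arm_command", "kwargs": {"commands": [{"tx": 0,"ty": 0,"tz": 0,"twist": 0},{"tx": 0,"ty": 0,"tz": 0,"twist": 0},{"tx": 0,"ty": 0,"tz": 0,"twist": 0},{"tx": 0,"ty": 0,"tz": 0,"twist": 0},{"tx": 0,"ty": 0,"tz": 0,"twist": 0},{"tx": 0,"ty": 0,"tz": 0,"twist": 0},{"tx": 0,"ty": 0,"tz": 0,"twist": 0},{"tx": 0,"ty": 0,"tz": 0,"twist": 0}], "claw": 0, "grip_force": 45}}

```text
t: 4.88
eef_pos: [0.6454, 0.194, 0.2444]
ee_rot: [3.142, -0.0, -1.91]
force: [1.3, 0.5, -0.3]
width: 0.0394
gripper_force: 0.0
```

```bash
python3 -c "
from h import *
plan(.6466,.1943,.30,-109.4)"
```

```text
t 4.88 p [0.6454 0.194  0.2444] rpy [ 1.8000e+02 -1.0000e-02 -1.0943e+02] w 0.0394 F [ 1.3  0.5 -0.3] -> tx ty tz tw [-2.900e-03 -4.000e-03 -2.224e-01 -1.000e-04]
```

>>> {"fn": "arm_command", "kwargs": {"commands": [{"tx": 0,"ty": 0,"tz": 0,"twist": 0},{"tx": 0,"ty": 0,"tz": 0,"twist": 0},{"tx": 0,"ty": 0,"tz": 0,"twist": 0},{"tx": 0,"ty": 0,"tz": 0,"twist": 0},{"tx": 0,"ty": 0,"tz": 0,"twist": 0},{"tx": 0,"ty": 0,"tz": 0,"twist": 0},{"tx": 0,"ty": 0,"tz": 0,"twist": 0},{"tx": 0,"ty": 0,"tz": 0,"twist": 0}]}}

```text
t: 5.55
eef_pos: [0.6454, 0.194, 0.2444]
ee_rot: [-3.142, -0.0, -1.91]
force: [0.1, -0.6, 0.3]
width: 0.0276
gripper_force: 45.0
```

```bash
python3 -c "
from h import *
plan(.6454,.194,.27,-109.4)"
```

```text
t 5.55 p [0.6454 0.194  0.2444] rpy [-180.     -0.   -109.42] w 0.0276 F [ 0.1 -0.6  0.3] -> tx ty tz tw [ 0.000e+00  1.000e-04 -1.024e-01 -1.000e-04]
```

>>> {"fn": "arm_command", "kwargs": {"commands": [{"tx": 0,"ty": 0,"tz": -0.04,"twist": 0},{"tx": 0,"ty": 0,"tz": -0.1,"twist": 0},{"tx": 0,"ty": 0,"tz": -0.16,"twist": 0},{"tx": 0,"ty": 0.08,"tz": -0.2,"twist": 0},{"tx": 0,"ty": 0.18,"tz": -0.22,"twist": 0},{"tx": 0,"ty": 0.28,"tz": -0.24,"twist": 0},{"tx": 0,"ty": 0.38,"tz": -0.26,"twist": 0},{"tx": 0,"ty": 0.44,"tz": -0.26,"twist": 0}]}}

```text
t: 6.22
eef_pos: [0.5401, 0.2312, 0.3113]
ee_rot: [-3.141, 0.002, -1.909]
force: [0.1, 0.2, -1.7]
width: 0.0278
gripper_force: 45.0
```

```bash
python3 -c "
from h import *
plan(.588,-.188,.31,-126)"
```

```text
t 6.22 p [0.5401 0.2312 0.3113] rpy [-1.7996e+02  1.0000e-01 -1.0940e+02] w 0.0278 F [ 0.1  0.2 -1.7] -> tx ty tz tw [ 1.5178 -0.7375  0.0051  0.0922]
```

>>> {"fn": "arm_command", "kwargs": {"commands": [{"tx": 0.1,"ty": -0.05,"tz": 0,"twist": 0.01},{"tx": 0.22,"ty": -0.1,"tz": 0,"twist": 0.02},{"tx": 0.35,"ty": -0.17,"tz": 0,"twist": 0.03},{"tx": 0.48,"ty": -0.23,"tz": 0,"twist": 0.04},{"tx": 0.61,"ty": -0.3,"tz": 0,"twist": 0.05},{"tx": 0.74,"ty": -0.36,"tz": 0,"twist": 0.06},{"tx": 0.87,"ty": -0.43,"tz": 0,"twist": 0.08},{"tx": 1.0,"ty": -0.49,"tz": 0,"twist": 0.092}]}}

```text
t: 6.88
eef_pos: [0.574, -0.0477, 0.3097]
ee_rot: [-3.142, 0.0, -2.202]
force: [1.1, -0.2, -2.1]
width: 0.0272
gripper_force: 45.0
```

```bash
python3 -c "
from h import *
plan(.588,-.188,.31,-126)"
```

```text
t 6.88 p [ 0.574  -0.0477  0.3097] rpy [-1.8000e+02  1.0000e-02 -1.2616e+02] w 0.0272 F [ 1.1 -0.2 -2.1] -> tx ty tz tw [ 0.4202 -0.3763 -0.0013 -0.0009]
```

>>> {"fn": "arm_command", "kwargs": {"commands": [{"tx": 0.1,"ty": -0.09,"tz": 0,"twist": 0},{"tx": 0.21,"ty": -0.18,"tz": 0,"twist": 0},{"tx": 0.31,"ty": -0.27,"tz": 0,"twist": 0},{"tx": 0.38,"ty": -0.34,"tz": 0,"twist": 0},{"tx": 0.41,"ty": -0.37,"tz": 0,"twist": 0},{"tx": 0.41,"ty": -0.37,"tz": 0,"twist": 0},{"tx": 0.41,"ty": -0.37,"tz": 0,"twist": 0},{"tx": 0.41,"ty": -0.37,"tz": 0,"twist": 0}]}}

```text
t: 7.55
eef_pos: [0.5886, -0.1825, 0.3094]
ee_rot: [3.141, 0.0, -2.199]
force: [0.1, -0.2, -2.2]
width: 0.0275
gripper_force: 45.0
```

```bash
python3 - <<'E'
from h import *
np.set_printoptions(precision=4,suppress=True)
plan(.55,-.23,.31,-126)
save("wrist","w2")
np.save("w2T.npy",np.array(calibration("wrist")["extrinsics"]))
for q,z in (("handle_top",.125),("pot",0)):
    print(q,[(r["score"],r["uv"],atz("wrist",r["uv"],z)) for r in spot_point(q,"wrist")[:2]])
for r in regions_of("pot","wrist")[:2]:print(r["score"],r["rect"])
E
```

```text
t 7.55 p [ 0.5886 -0.1825  0.3094] rpy [ 179.98    0.01 -125.97] w 0.0275 F [ 0.1 -0.2 -2.2] -> tx ty tz tw [ 0.2444  0.0133 -0.0026  0.0002]
handle_top [(0.61, [193.9, 133.8], array([ 0.6328, -0.2957,  0.125 ]))]
pot []
0.82 [169.8, 83.7, 249.8, 181.5]
0.36 [247.9, 308.9, 307.8, 334.8]
```

View pics/w2.png

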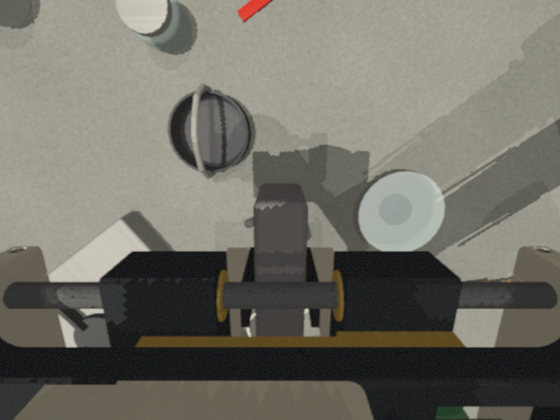

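```bash
python3 - <<'E'
from h import *
np.set_printoptions(precision=4,suppress=True)
a,b=atz("wrist",(203,88),.055),atz("wrist",(202,173),.055);d=b-a
print(a,b,(a+b)/2,np.linalg.norm(d),np.degrees(np.arctan2(d[1],d[0])))
print(atz("wrist",(194,132),.125),atz("wrist",(212,132),.05))
plan(.6328-.09*np.cos(np.radians(-36)),-.296-.09*np.sin(np.radians(-36)),.156,-126)
E
```

```text
[ 0.6003 -0.3446  0.055 ] [ 0.6773 -0.2557  0.055 ] [ 0.6388 -0.3001  0.055 ] 0.11752224903884526 49.10790539619019
[ 0.6315 -0.2973  0.125 ] [ 0.6286 -0.2929  0.05  ]
t 7.75 p [ 0.5888 -0.1822  0.3097] rpy [-179.98    0.02 -125.91] w 0.0275 F [ 0.7 -0.2 -2.4] -> tx ty tz tw [ 0.2648 -0.0497  0.6149  0.0005]
```

>>> {"fn": "arm_command", "kwargs": {"commands": [{"tx": 0.13,"ty": -0.03,"tz": 0.02,"twist": 0.009},{"tx": 0.22,"ty": -0.05,"tz": 0.1,"twist": 0.009},{"tx": 0.257,"ty": -0.052,"tz": 0.22,"twist": 0.009},{"tx": 0.257,"ty": -0.052,"tz": 0.34,"twist": 0.009},{"tx": 0.257,"ty": -0.052,"tz": 0.45,"twist": 0.009},{"tx": 0.257,"ty": -0.052,"tz": 0.54,"twist": 0.009},{"tx": 0.257,"ty": -0.052,"tz": 0.59,"twist": 0.009},{"tx": 0.257,"ty": -0.052,"tz": 0.61,"twist": 0.009}]}}

```text
t: 8.42
eef_pos: [0.5602, -0.2419, 0.1545]
ee_rot: [3.138, -0.001, -2.227]
force: [-0.2, 0.3, -1.8]
width: 0.0277
gripper_force: 45.0
```

```bash
python3 - <<'E'
from h import *
np.set_printoptions(precision=4,suppress=True)
plan(.633,-.2965,.156,-127.5)
f=save("scene","s3");g=save("wrist","w3")
cv2.imwrite("pics/z3.png",np.hstack([cv2.resize(f[200:320,80:240,::-1],(400,300),interpolation=cv2.INTER_CUBIC),cv2.resize(g[:,:,::-1],(400,300))]))
print([(r["score"],r["uv"],atz("wrist",r["uv"],.125)) for r in spot_point("handle_top","wrist")[:2]])
E
```

```text
t 8.42 p [ 0.5602 -0.2419  0.1545] rpy [ 179.81   -0.09 -127.58] w 0.0277 F [-0.2  0.3 -1.8] -> tx ty tz tw [-0.0047 -0.364  -0.006  -0.0004]
[(0.75, [162.6, 230.4], array([ 0.6339, -0.2962,  0.125 ]))]
```

View pics/z3.png

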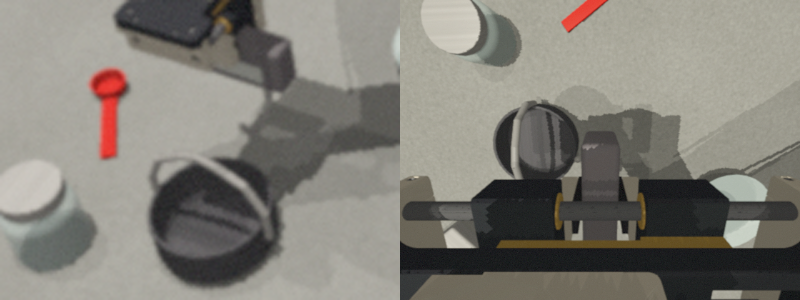

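>>> {"fn": "arm_command", "kwargs": {"commands": [{"tx": 0,"ty": -0.03,"tz": 0,"twist": 0},{"tx": 0,"ty": -0.08,"tz": 0,"twist": 0},{"tx": 0,"ty": -0.14,"tz": 0,"twist": 0},{"tx": 0,"ty": -0.2,"tz": 0,"twist": 0},{"tx": 0,"ty": -0.26,"tz": 0,"twist": 0},{"tx": 0,"ty": -0.31,"tz": 0,"twist": 0},{"tx": 0,"ty": -0.35,"tz": 0,"twist": 0},{"tx": 0,"ty": -0.365,"tz": 0,"twist": 0}]}}

```text
t: 9.23
eef_pos: [0.6353, -0.2996, 0.1576]
ee_rot: [-3.14, 0.0, -2.227]
force: [-0.6, -0.3, -2.6]
width: 0.0278
gripper_force: 45.0
```

```bash
python3 - <<'E'
from h import *
np.set_printoptions(precision=4,suppress=True)
plan(.634,-.2965,.256,-127.5)
f=save("scene","s4");g=save("wrist","w4")
cv2.imwrite("pics/z4.png",np.hstack([cv2.resize(f[200:320,80:240,::-1],(400,300),interpolation=cv2.INTER_CUBIC),cv2.resize(g[:,:,::-1],(400,300))]))
E
```

```text
t 9.23 p [ 0.6353 -0.2996  0.1576] rpy [-179.91    0.02 -127.62] w 0.0278 F [-0.6 -0.3 -2.6] -> tx ty tz tw [-0.0067  0.0119 -0.3937 -0.0007]
```

View pics/z4.png

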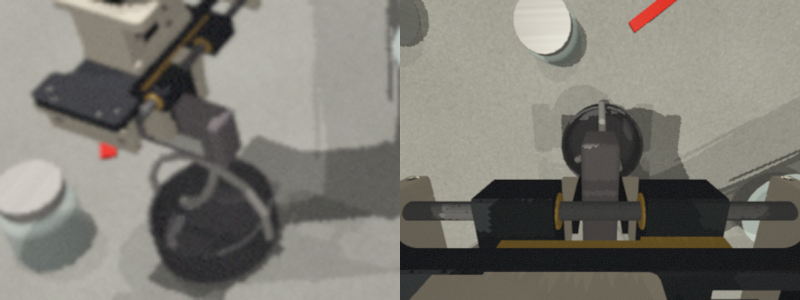

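>>> {"fn": "arm_command", "kwargs": {"commands": [{"tx": 0,"ty": 0,"tz": -0.03,"twist": 0},{"tx": 0,"ty": 0,"tz": -0.07,"twist": 0},{"tx": 0,"ty": 0,"tz": -0.11,"twist": 0},{"tx": 0,"ty": 0,"tz": -0.14,"twist": 0},{"tx": 0,"ty": 0,"tz": -0.16,"twist": 0},{"tx": 0,"ty": 0,"tz": -0.18,"twist": 0},{"tx": 0,"ty": 0,"tz": -0.195,"twist": 0},{"tx": 0,"ty": 0,"tz": -0.21,"twist": 0}]}}

```text
t: 10.0
eef_pos: [0.6334, -0.2983, 0.2093]
ee_rot: [3.141, 0.0, -2.227]
force: [0.1, -0.6, -6.3]
width: 0.0278
gripper_force: 45.0
```

>>> {"fn": "arm_command", "kwargs": {"commands": [{"tx": 0,"ty": 0,"tz": -0.015,"twist": 0},{"tx": 0,"ty": 0,"tz": -0.03,"twist": 0},{"tx": 0,"ty": 0,"tz": -0.045,"twist": 0},{"tx": 0,"ty": 0,"tz": -0.06,"twist": 0},{"tx": 0,"ty": 0,"tz": -0.075,"twist": 0},{"tx": 0,"ty": 0,"tz": -0.09,"twist": 0},{"tx": 0,"ty": 0,"tz": -0.105,"twist": 0},{"tx": 0,"ty": 0,"tz": -0.12,"twist": 0}]}}

```text
t: 10.67
eef_pos: [0.6337, -0.2985, 0.2398]
ee_rot: [3.142, -0.0, -2.227]
force: [0.1, 0.3, -5.9]
width: 0.0279
gripper_force: 45.0
```

```bash
python3 - <<'E'
from h import *
np.set_printoptions(precision=4,suppress=True)
plan(.634,-.2965,.30,-127.5)
f=save("scene","s5");g=save("wrist","w5")
cv2.imwrite("pics/z5.png",np.hstack([cv2.resize(f[170:320,60:260,::-1],(400,300),interpolation=cv2.INTER_CUBIC),cv2.resize(g[:,:,::-1],(400,300))]))
E
```

```text
t 10.67 p [ 0.6337 -0.2985  0.2398] rpy [ 180.     -0.   -127.61] w 0.0279 F [ 0.1  0.3 -5.9] -> tx ty tz tw [-0.0072  0.004  -0.2408 -0.0006]
```

View pics/z5.png

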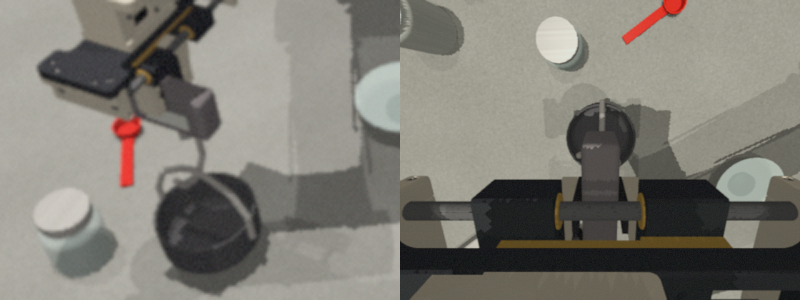

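>>> {"fn": "arm_command", "kwargs": {"commands": [{"tx": 0,"ty": 0,"tz": -0.03,"twist": 0},{"tx": 0,"ty": 0,"tz": -0.08,"twist": 0},{"tx": 0,"ty": 0,"tz": -0.15,"twist": 0},{"tx": 0,"ty": 0,"tz": -0.22,"twist": 0},{"tx": 0,"ty": 0,"tz": -0.29,"twist": 0},{"tx": 0,"ty": 0,"tz": -0.36,"twist": 0},{"tx": 0,"ty": 0,"tz": -0.43,"twist": 0},{"tx": 0,"ty": 0,"tz": -0.48,"twist": 0}]}}

```text
t: 11.43
eef_pos: [0.6338, -0.2988, 0.3617]
ee_rot: [-3.14, 0.0, -2.227]
force: [0.9, 0.3, -6.1]
width: 0.0274
gripper_force: 45.0
```

```bash
python3 - <<'E'
from h import *
plan(.505,.243,.36,-109.4)
E
```

```text
t 11.43 p [ 0.6338 -0.2988  0.3617] rpy [-1.7990e+02  2.0000e-02 -1.2761e+02] w 0.0274 F [ 0.9  0.3 -6.1] -> tx ty tz tw [-1.4024  1.7306  0.0069 -0.1012]
```

>>> {"fn": "arm_command", "kwargs": {"commands": [{"tx": -0.006,"ty": 0.008,"tz": 0,"twist": 0},{"tx": -0.019,"ty": 0.023,"tz": 0,"twist": 0},{"tx": -0.038,"ty": 0.047,"tz": 0,"twist": 0},{"tx": -0.063,"ty": 0.078,"tz": 0,"twist": 0},{"tx": -0.095,"ty": 0.117,"tz": 0,"twist": 0},{"tx": -0.13,"ty": 0.16,"tz": 0,"twist": 0},{"tx": -0.168,"ty": 0.207,"tz": 0,"twist": 0},{"tx": -0.208,"ty": 0.257,"tz": 0,"twist": 0}]}}

```text
t: 12.1
eef_pos: [0.614, -0.2163, 0.3594]
ee_rot: [3.142, 0.0, -2.227]
force: [0.9, 0.5, -6.7]
width: 0.0277
gripper_force: 45.0
```

>>> {"fn": "arm_command", "kwargs": {"commands": [{"tx": -0.043,"ty": 0.053,"tz": 0,"twist": -0.005},{"tx": -0.086,"ty": 0.106,"tz": 0,"twist": -0.015},{"tx": -0.129,"ty": 0.159,"tz": 0,"twist": -0.03},{"tx": -0.172,"ty": 0.212,"tz": 0,"twist": -0.045},{"tx": -0.215,"ty": 0.265,"tz": 0,"twist": -0.06},{"tx": -0.258,"ty": 0.318,"tz": 0,"twist": -0.075},{"tx": -0.301,"ty": 0.371,"tz": 0,"twist": -0.09},{"tx": -0.344,"ty": 0.424,"tz": 0,"twist": -0.101}]}}

```text
t: 12.77
eef_pos: [0.5822, -0.0834, 0.3598]
ee_rot: [-3.141, 0.001, -1.907]
force: [0.9, 0.3, -7.3]
width: 0.0278
gripper_force: 45.0
```

```bash
python3 - <<'E'
from h import *
plan(.505,.243,.36,-109.4)
E
```

```text
t 12.77 p [ 0.5822 -0.0834  0.3598] rpy [-1.7996e+02  3.0000e-02 -1.0924e+02] w 0.0278 F [ 0.9  0.3 -7.3] -> tx ty tz tw [-1.1309e+00  7.2170e-01 -9.0000e-04  9.0000e-04]
```

>>> {"fn": "arm_command", "kwargs": {"commands": [{"tx": -0.057,"ty": 0.036,"tz": 0,"twist": 0},{"tx": -0.114,"ty": 0.072,"tz": 0,"twist": 0},{"tx": -0.171,"ty": 0.108,"tz": 0,"twist": 0},{"tx": -0.228,"ty": 0.144,"tz": 0,"twist": 0},{"tx": -0.285,"ty": 0.18,"tz": 0,"twist": 0},{"tx": -0.342,"ty": 0.217,"tz": 0,"twist": 0},{"tx": -0.399,"ty": 0.254,"tz": 0,"twist": 0},{"tx": -0.456,"ty": 0.29,"tz": 0,"twist": 0}]}}

```text
t: 13.43
eef_pos: [0.5514, 0.048, 0.3598]
ee_rot: [-3.141, 0.001, -1.909]
force: [0.8, -0.8, -6.4]
width: 0.0277
gripper_force: 45.0
```

>>> {"fn": "arm_command", "kwargs": {"commands": [{"tx": -0.057,"ty": 0.036,"tz": 0,"twist": 0},{"tx": -0.114,"ty": 0.072,"tz": 0,"twist": 0},{"tx": -0.171,"ty": 0.108,"tz": 0,"twist": 0},{"tx": -0.225,"ty": 0.143,"tz": 0,"twist": 0},{"tx": -0.275,"ty": 0.175,"tz": 0,"twist": 0},{"tx": -0.325,"ty": 0.206,"tz": 0,"twist": 0},{"tx": -0.37,"ty": 0.235,"tz": 0,"twist": 0},{"tx": -0.415,"ty": 0.264,"tz": 0,"twist": 0}]}}

```text
t: 14.1
eef_pos: [0.5239, 0.1675, 0.3598]
ee_rot: [-3.141, 0.001, -1.909]
force: [-0.5, -0.3, -6.2]
width: 0.0276
gripper_force: 45.0
```

```bash
python3 - <<'E'
from h import *
plan(.505,.243,.36,-109.4)
E
```

```text
t 14.1 p [0.5239 0.1675 0.3598] rpy [-1.7998e+02  4.0000e-02 -1.0938e+02] w 0.0276 F [-0.5 -0.3 -6.2] -> tx ty tz tw [-2.600e-01  1.715e-01 -1.000e-03  1.000e-04]
```

>>> {"fn": "arm_command", "kwargs": {"commands": [{"tx": -0.045,"ty": 0.03,"tz": 0,"twist": 0},{"tx": -0.09,"ty": 0.06,"tz": 0,"twist": 0},{"tx": -0.13,"ty": 0.086,"tz": 0,"twist": 0},{"tx": -0.165,"ty": 0.11,"tz": 0,"twist": 0},{"tx": -0.195,"ty": 0.13,"tz": 0,"twist": 0},{"tx": -0.22,"ty": 0.145,"tz": 0,"twist": 0},{"tx": -0.24,"ty": 0.158,"tz": 0,"twist": 0},{"tx": -0.255,"ty": 0.168,"tz": 0,"twist": 0}]}}

```text
t: 14.77
eef_pos: [0.5064, 0.2408, 0.3593]
ee_rot: [3.142, -0.0, -1.91]
force: [0.1, -0.8, -7.0]
width: 0.0273
gripper_force: 45.0
```

```bash
python3 - <<'E'
from h import *
plan(.6454-.14*.943,.194+.14*.332,.262,-109.42)
E
```

```text
t 14.77 p [0.5064 0.2408 0.3593] rpy [ 1.7999e+02 -1.0000e-02 -1.0942e+02] w 0.0273 F [ 0.1 -0.8 -7. ] -> tx ty tz tw [-0.0081 -0.0269  0.3892 -0.    ]
```

>>> {"fn": "arm_command", "kwargs": {"commands": [{"tx": 0,"ty": 0,"tz": 0.02,"twist": 0},{"tx": -0.003,"ty": -0.01,"tz": 0.06,"twist": 0},{"tx": -0.005,"ty": -0.015,"tz": 0.11,"twist": 0},{"tx": -0.008,"ty": -0.02,"tz": 0.17,"twist": 0},{"tx": -0.008,"ty": -0.027,"tz": 0.23,"twist": 0},{"tx": -0.008,"ty": -0.027,"tz": 0.29,"twist": 0},{"tx": -0.008,"ty": -0.027,"tz": 0.34,"twist": 0},{"tx": -0.008,"ty": -0.027,"tz": 0.38,"twist": 0}]}}

```text
t: 15.43
eef_pos: [0.5131, 0.2388, 0.2622]
ee_rot: [3.14, -0.002, -1.911]
force: [-0.3, -0.1, -7.4]
width: 0.0275
gripper_force: 45.0
```

>>> {"fn": "arm_command", "kwargs": {"commands": [{"tx": 0,"ty": 0,"tz": 0.005,"twist": 0},{"tx": 0,"ty": 0,"tz": 0.008,"twist": 0},{"tx": 0,"ty": 0,"tz": 0.008,"twist": 0},{"tx": 0,"ty": 0,"tz": 0.008,"twist": 0},{"tx": 0,"ty": 0,"tz": 0.008,"twist": 0},{"tx": 0,"ty": 0,"tz": 0.008,"twist": 0},{"tx": 0,"ty": 0,"tz": 0.008,"twist": 0},{"tx": 0,"ty": 0,"tz": 0.008,"twist": 0}]}}

```text
t: 16.1
eef_pos: [0.5136, 0.2399, 0.2627]
ee_rot: [-3.141, 0.0, -1.91]
force: [-0.3, 0.4, -4.9]
width: 0.0277
gripper_force: 45.0
```

```bash
python3 - <<'E'
from h import *
plan(.6454,.194,.262,-109.42)
f=save("scene","s6");g=save("wrist","w6");h=save("top","t6")
a=cv2.resize(f[120:300,270:510,::-1],(533,400),interpolation=cv2.INTER_CUBIC)
b=cv2.resize(h[100:250,120:220,::-1],(267,400),interpolation=cv2.INTER_CUBIC)
cv2.imwrite("pics/z6.png",np.hstack([a,b]))
E
```

```text
t 16.1 p [0.5136 0.2399 0.2627] rpy [-1.7999e+02  3.0000e-02 -1.0942e+02] w 0.0277 F [-0.3  0.4 -4.9] -> tx ty tz tw [-0.0021 -0.5585  0.0029 -0.    ]
```

View pics/z6.png

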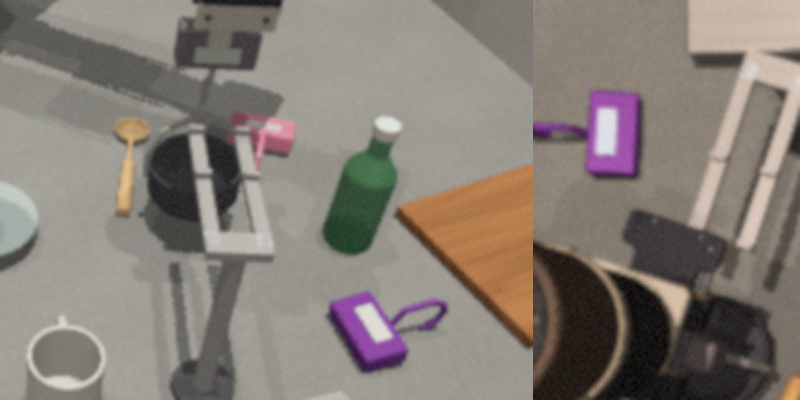

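>>> {"fn": "arm_command", "kwargs": {"commands": [{"tx": 0,"ty": -0.01,"tz": 0,"twist": 0},{"tx": -0.001,"ty": -0.03,"tz": 0,"twist": 0},{"tx": -0.001,"ty": -0.06,"tz": 0,"twist": 0},{"tx": -0.002,"ty": -0.1,"tz": 0,"twist": 0},{"tx": -0.002,"ty": -0.14,"tz": 0,"twist": 0},{"tx": -0.002,"ty": -0.18,"tz": 0,"twist": 0},{"tx": -0.002,"ty": -0.22,"tz": 0,"twist": 0},{"tx": -0.002,"ty": -0.26,"tz": 0,"twist": 0}]}}

```text
t: 16.92
eef_pos: [0.5762, 0.2181, 0.2622]
ee_rot: [3.142, -0.0, -1.91]
force: [-0.7, -0.3, -5.4]
width: 0.0276
gripper_force: 45.0
```

>>> {"fn": "arm_command", "kwargs": {"commands": [{"tx": 0,"ty": -0.04,"tz": 0,"twist": 0},{"tx": 0,"ty": -0.08,"tz": 0,"twist": 0},{"tx": 0,"ty": -0.12,"tz": 0,"twist": 0},{"tx": 0,"ty": -0.16,"tz": 0,"twist": 0},{"tx": 0,"ty": -0.2,"tz": 0,"twist": 0},{"tx": 0,"ty": -0.235,"tz": 0,"twist": 0},{"tx": 0,"ty": -0.265,"tz": 0,"twist": 0},{"tx": 0,"ty": -0.285,"tz": 0,"twist": 0}]}}

```text
t: 17.58
eef_pos: [0.6432, 0.1946, 0.2622]
ee_rot: [-3.142, -0.0, -1.91]
force: [-0.2, -0.5, -6.2]
width: 0.0275
gripper_force: 45.0
```

```bash
python3 - <<'E'
from h import *
plan(.6454,.194,.2444,-109.42)
E
```

```text
t 17.58 p [0.6432 0.1946 0.2622] rpy [-1.8000e+02 -1.0000e-02 -1.0945e+02] w 0.0275 F [-0.2 -0.5 -6.2] -> tx ty tz tw [-0.0007 -0.0093  0.0713 -0.0001]
```

>>> {"fn": "arm_command", "kwargs": {"commands": [{"tx": 0,"ty": -0.009,"tz": 0.01,"twist": 0},{"tx": 0,"ty": -0.009,"tz": 0.02,"twist": 0},{"tx": 0,"ty": -0.009,"tz": 0.03,"twist": 0},{"tx": 0,"ty": -0.009,"tz": 0.04,"twist": 0},{"tx": 0,"ty": -0.009,"tz": 0.05,"twist": 0},{"tx": 0,"ty": -0.009,"tz": 0.06,"twist": 0},{"tx": 0,"ty": -0.009,"tz": 0.068,"twist": 0},{"tx": 0,"ty": -0.009,"tz": 0.072,"twist": 0}]}}

```text
t: 18.25
eef_pos: [0.644, 0.1943, 0.2444]
ee_rot: [3.141, -0.0, -1.91]
force: [-3.7, 1.6, -1.9]
width: 0.0273
gripper_force: 45.0
```

>>> {"fn": "arm_command", "kwargs": {"commands": [{"tx": 0,"ty": 0,"tz": 0,"twist": 0},{"tx": 0,"ty": 0,"tz": 0,"twist": 0},{"tx": 0,"ty": 0,"tz": 0,"twist": 0},{"tx": 0,"ty": 0,"tz": 0,"twist": 0},{"tx": 0,"ty": 0,"tz": 0,"twist": 0},{"tx": 0,"ty": 0,"tz": 0,"twist": 0},{"tx": 0,"ty": 0,"tz": 0,"twist": 0},{"tx": 0,"ty": 0,"tz": 0,"twist": 0}]}}

```text
t: 18.92
eef_pos: [0.6443, 0.1942, 0.2444]
ee_rot: [3.142, -0.0, -1.91]
force: [-0.4, 0.1, -5.5]
width: 0.0276
gripper_force: 45.0
```

>>> {"fn": "arm_command", "kwargs": {"commands": [{"tx": 0,"ty": 0,"tz": 0.002,"twist": 0},{"tx": 0,"ty": 0,"tz": 0.004,"twist": 0},{"tx": 0,"ty": 0,"tz": 0.006,"twist": 0},{"tx": 0,"ty": 0,"tz": 0.008,"twist": 0},{"tx": 0,"ty": 0,"tz": 0.008,"twist": 0},{"tx": 0,"ty": 0,"tz": 0.008,"twist": 0},{"tx": 0,"ty": 0,"tz": 0.008,"twist": 0},{"tx": 0,"ty": 0,"tz": 0.008,"twist": 0}]}}

```text
t: 19.58
eef_pos: [0.6444, 0.1943, 0.2444]
ee_rot: [-3.14, 0.001, -1.909]
force: [-5.0, 0.3, 5.6]
width: 0.0279
gripper_force: 45.0
```

```bash
python3 - <<'E'
from h import *
plan(.6454,.194,.2424,-109.42)
f=save("top","t7");print([(r["score"],r["rect"]) for q in ("pot","scale") for r in boxes_of(q,"top")[:3]])
f=save("scene","s7")
for q in ("scale","seat","handle_top","pot"):print(q,[(r["score"],r["uv"]) for r in spot_point(q,"scene")[:2]])
print("expect scale",proj("scene",(.6454,.194,.235)),"handle",proj("scene",(.6454,.194,.155)))
plan(.6454,.194,.2424,-109.42)
E
```

```text
t 19.58 p [0.6444 0.1943 0.2444] rpy [-1.7992e+02  6.0000e-02 -1.0941e+02] w 0.0279 F [-5.   0.3  5.6] -> tx ty tz tw [-0.0004 -0.0042  0.0078  0.0001]
[(0.69, [190.1, 164.1, 227.0, 204.4]), (0.95, [118.5, 246.0, 150.2, 293.8]), (0.6, [197.7, 166.5, 215.3, 185.2])]
scale [(0.64, [441.6, 267.7]), (0.58, [368.0, 193.4])]
seat [(0.59, [370.4, 190.1])]
handle_top [(0.85, [362.6, 213.5])]
pot [(0.87, [357.1, 247.8])]
expect scale [369.61160013 190.53224432] handle [364.21963991 215.60998415]
t 19.98 p [0.6444 0.1942 0.2444] rpy [-1.7991e+02  6.0000e-02 -1.0941e+02] w 0.0276 F [-5.6  0.1  6.2] -> tx ty tz tw [-0.0004 -0.004   0.0079  0.0001]
```

>>> {"fn": "arm_command", "kwargs": {"commands": [{"tx": 0,"ty": 0,"tz": -0.002,"twist": 0},{"tx": 0,"ty": 0,"tz": -0.004,"twist": 0},{"tx": 0,"ty": 0,"tz": -0.006,"twist": 0},{"tx": 0,"ty": 0,"tz": -0.006,"twist": 0},{"tx": 0,"ty": 0,"tz": -0.006,"twist": 0},{"tx": 0,"ty": 0,"tz": -0.006,"twist": 0},{"tx": 0,"ty": 0,"tz": -0.006,"twist": 0},{"tx": 0,"ty": 0,"tz": -0.006,"twist": 0}]}}

```text
t: 20.65
eef_pos: [0.6444, 0.1942, 0.2444]
ee_rot: [-3.141, 0.0, -1.91]
force: [-4.6, 0.8, 5.2]
width: 0.0275
gripper_force: 45.0
```

>>> {"fn": "arm_command", "kwargs": {"commands": [{"tx": 0,"ty": 0,"tz": 0,"twist": 0},{"tx": 0,"ty": 0,"tz": 0,"twist": 0},{"tx": 0,"ty": 0,"tz": 0,"twist": 0},{"tx": 0,"ty": 0,"tz": 0,"twist": 0},{"tx": 0,"ty": 0,"tz": 0,"twist": 0},{"tx": 0,"ty": 0,"tz": 0,"twist": 0},{"tx": 0,"ty": 0,"tz": 0,"twist": 0},{"tx": 0,"ty": 0,"tz": 0,"twist": 0}], "claw": 1}}

```text
t: 21.32
eef_pos: [0.6443, 0.1943, 0.2439]
ee_rot: [-3.142, 0.0, -1.91]
force: [-0.9, -1.1, 0.5]
width: 0.0755
gripper_force: 0.0
```

>>> {"fn": "arm_command", "kwargs": {"commands": [{"tx": 0,"ty": 0,"tz": 0,"twist": 0},{"tx": 0,"ty": 0,"tz": 0,"twist": 0},{"tx": 0,"ty": 0,"tz": 0,"twist": 0},{"tx": 0,"ty": 0,"tz": 0,"twist": 0},{"tx": 0,"ty": 0,"tz": 0,"twist": 0},{"tx": 0,"ty": 0,"tz": 0,"twist": 0},{"tx": 0,"ty": 0,"tz": 0,"twist": 0},{"tx": 0,"ty": 0,"tz": 0,"twist": 0}]}}

```text
t: 21.98
eef_pos: [0.6443, 0.1943, 0.2439]
ee_rot: [3.142, 0.0, -1.91]
force: [-0.5, 0.4, -0.7]
width: 0.0873
gripper_force: 0.0
```

Released; raise straight up and let the pot settle.

>>> {"fn": "arm_command", "kwargs": {"commands": [{"tx": 0,"ty": 0,"tz": -0.05,"twist": 0},{"tx": 0,"ty": 0,"tz": -0.12,"twist": 0},{"tx": 0,"ty": 0,"tz": -0.2,"twist": 0},{"tx": 0,"ty": 0,"tz": -0.3,"twist": 0},{"tx": 0,"ty": 0,"tz": -0.4,"twist": 0},{"tx": 0,"ty": 0,"tz": -0.5,"twist": 0},{"tx": 0,"ty": 0,"tz": -0.6,"twist": 0},{"tx": 0,"ty": 0,"tz": -0.7,"twist": 0}]}}

```text
t: 22.65
eef_pos: [0.6441, 0.1941, 0.4203]
ee_rot: [-3.141, 0.0, -1.91]
force: [0.6, 0.0, 0.2]
width: 0.0875
gripper_force: 0.0
```

>>> {"fn": "arm_command", "kwargs": {"commands": [{"tx": 0,"ty": 0.15,"tz": 0,"twist": 0},{"tx": 0,"ty": 0.3,"tz": 0,"twist": 0},{"tx": 0,"ty": 0.45,"tz": 0,"twist": 0},{"tx": 0,"ty": 0.6,"tz": 0,"twist": 0},{"tx": 0,"ty": 0.6,"tz": 0,"twist": 0},{"tx": 0,"ty": 0.6,"tz": 0,"twist": 0},{"tx": 0,"ty": 0.6,"tz": 0,"twist": 0},{"tx": 0,"ty": 0.6,"tz": 0,"twist": 0}]}}

```text
t: 23.32
eef_pos: [0.5034, 0.244, 0.4187]
ee_rot: [3.141, -0.0, -1.91]
force: [0.1, -0.2, 0.2]
width: 0.0876
gripper_force: 0.0
```

>>> {"fn": "arm_command", "kwargs": {"commands": [{"tx": 0,"ty": 0,"tz": 0,"twist": 0},{"tx": 0,"ty": 0,"tz": 0,"twist": 0},{"tx": 0,"ty": 0,"tz": 0,"twist": 0},{"tx": 0,"ty": 0,"tz": 0,"twist": 0},{"tx": 0,"ty": 0,"tz": 0,"twist": 0},{"tx": 0,"ty": 0,"tz": 0,"twist": 0},{"tx": 0,"ty": 0,"tz": 0,"twist": 0},{"tx": 0,"ty": 0,"tz": 0,"twist": 0}]}}

```text
t: 23.98
eef_pos: [0.5028, 0.2441, 0.4189]
ee_rot: [3.142, -0.0, -1.91]
force: [-0.2, 0.2, 0.0]
width: 0.0878
gripper_force: 0.0
```

```bash
python3 - <<'E'
from h import *
R=[]
for i in range(5):
    f=grab_frame("scene");R.append(f[170:300,320:420].astype(int))
    for _ in range(3):grab_frame("scene")
print([np.abs(R[i+1]-R[i]).mean().round(2) for i in range(4)],[(np.abs(R[i+1]-R[i]).max(2)>40).sum() for i in range(4)])
save("scene","s8");h=save("top","t8")
for q in ("scale","handle_top","pot"):print(q,[(r["score"],r["uv"]) for r in spot_point(q,"scene")[:2]])
f=grab_frame("scene")
cv2.imwrite("pics/z8.png",np.hstack([cv2.resize(f[150:310,290:450,::-1],(400,400),interpolation=cv2.INTER_CUBIC),cv2.resize(h[100:240,130:270,::-1],(400,400),interpolation=cv2.INTER_CUBIC)]))
print(get_state()["t"])
E
```

```text
[np.float64(1.7), np.float64(1.68), np.float64(1.7), np.float64(1.69)] [np.int64(0), np.int64(0), np.int64(0), np.int64(0)]
scale [(0.74, [445.8, 264.5]), (0.58, [369.4, 192.8])]
handle_top [(0.7, [361.2, 212.7])]
pot [(0.81, [359.2, 248.3]), (0.48, [298.6, 298.5])]
25.2833
```

```bash
python3 - <<'E'
from h import *
for z in (0,.03,.155,.16):print(z,proj("scene",(.6454,.194,z)).round(1))
print(job_done())
E
```

```text
0 [355.3 257. ]
0.03 [356.9 249.7]
0.155 [364.2 215.6]
0.16 [364.5 214.1]
the job is handed in; nothing more can be done
None
```

I lifted the pot clear of the counter on the scale's hook and set the scale back in its bracket with the pot still hanging about 3 cm above the counter. The gripper has let go and backed away, and the job was handed in at about 25 s. The hand-in call gave no verdict, but the last camera frames showed the pot still and the detected scale and pot points where expected.

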